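# Swing up the regulator's folding crank grip and crank it to the index

## Robot

A 6-joint arm with a two-finger parallel gripper is mounted at the origin on the work surface. World frame = base frame: x ahead of the robot, y to its left, z up, the work surface at z = 0. Lengths are in m, angles in rad, forces in N, time in s.
With the tool pointing down it reaches from about 0.3 to 0.875 m from the base axis. Payload 6.4 kg.
Tool frame: the origin (TCP) lies between the finger pads; the fingertips stand 25 mm ahead of it and the grasp point (between the pads) lies 6 mm ahead of it; z points along the fingers, y is the line along which they close (so a half turn about z gives the same grasp; the last joint's range is limited). The gripper opens to 85 mm and grips with 20 to 120 N. Pads are 22 mm wide; open, the fingers measure 114 mm over their backs; the gripper's body (76 mm by 85 mm) begins 54 mm behind the grasp point. The pads swing forward as they close: fully open they stand 13 mm farther back than shut.
Start: joints at [1.088, 0.181, 1.607, -0, 1.354, -0.206], TCP at [0.157, 0.553, 0.228] pointing down, gripper open.
Joint ranges: [-2.99, 2.99], [-0.89, 2.07], [0.3, 2.58], [-1.14, 4.28], [0, 2.63], [-3.12, 3.12]. Speed limits (rad/s): [2.57, 2.57, 3.01, 3.14, 3.14, 3.14].

## Interface

Orientations are given as a unit quaternion [w, x, y, z].
In Python, from bench import ctrl gives the robot as it stands.
- The arm moves only by the tool servo_tool, never from a script. Its argument "series" is text: rows parted by semicolons, each of 7 numbers parted by spaces: the gripper command: -1 is fully open, 1 is shut, values between are in proportion, then the shift along the tool's x, y, z in m, then the turn, a rotation vector about the tool's x, y, z in degrees. A call has 1 to 12 rows; each row is the pose to reach, as a shift and turn from the pose commanded when the call began, along the tool's axes at that moment; what a row does not reach only later rows make up. A row lasts 1/12 s, in which the tool goes at most 41.7 mm and 7.16 degrees, less where a joint would pass 70% of its speed; a pose out of reach is approached as far as the arm can. A call with a gripper value outside its range is refused whole. The fingers move at their own pace and stop on an object; the grip force is fixed at half the most. Time passes only in rows, so rows that repeat a pose let the fingers close. It gives the time, the measured TCP pose, the force, the opening and the grip force at its end, in the units of the state.
- ctrl.get_obs(): the state, without advancing time (a new reading comes with each control period).
- ctrl.camera(name): name is "scene" or "side" or "wrist"; returns a dict with "img" (420x560x3 uint8, red, green, blue), "z_map" (420x560 float32, m along the optical axis (not along the pixel's ray), 0 where there is no reading), "fovy" (degrees; the focal length in pixels is half the picture's height over the tangent of half this angle, whatever the lens; pixels are square), "cx", "cy" (the principal point, pixels), "extrinsics" (4x4, takes a point from camera to world coordinates); the wrist camera has in their place "T_tool_cam" (4x4, takes a point from camera to tool coordinates, whose origin is the TCP and whose axes are the flange's). Camera axes: x right, y down, z forward; pixel columns grow to the right and rows downward; lengths in m; the calibration is good to about 2 mm. A picture is of the moment at which its call begins: read the wrist's pose just before it.
- ctrl.hand_in(): hands the job in; it is judged then, once.
The state is a dict: "time_s": time; "q": joint angles; "dq": joint speeds; "joint_efforts": joint torques, N m; "eef_pos": TCP position; "eef_rot": TCP orientation; "wrist_force": force on the tool from outside, world axes, zero at the start; "torque": the same for the moment, N m; "opening": opening from 0.0 (shut) to 1.0 (fully open); "grasp_force": force on a finger pad.
Only numpy, scipy, OpenCV 4.12 (cv2) and the standard library are available. Lean on these libraries where they do the work, as an engineer would, in place of code of your own. Each camera call takes 0.05 s, during which the arm holds its last target. There are 200 camera calls.

## Task

On the current regulator with the folding crank, swing the folded grip up until it stands upright, and only then use it to turn the crank clockwise until the crank arm points at the white index bar on the deck. Let go and leave the grip standing up.

Things in the scene. Friction and masses are not known exactly. Their poses are not given: they have to be found in the camera images.
- drive: Current regulator with the crank: heavy fixed grey case 190 x 190 mm, flat deck 80 mm above worktop (the smaller grey box with a plain knob is a bystander). Origin: centre of underside; the crank axis runs vertically through it. z up; +x points to the white index bar on the deck (28 x 12 mm, 8 mm high, middle 79 mm from centre); black terminals on the -x side.
- crank (a joint): Crank angle, rad, grows CLOCKWISE from above. 0 = arm along the case's +x, over the index bar. Starts -1.7 to -1.0; range -2.2 to 0.6, no stop at the index. Stiff (about 3 N at the grip), stays where left. Steel arm: bar 12 mm wide, underside 29 mm and top 39 mm above deck, hub 30 mm wide, tip 93 mm from the axis; a 24 mm wide fork on it holds the grip's hinge, 85 mm from the axis.
- handle (a joint): Grip angle, rad, about its level hinge pin, square to the arm, 85 mm from the crank axis and 135 mm above worktop. 0 = folded flat above the arm, pointing from the hinge in to the crank axis; pi/2 = upright, at its stop. Starts 0 to 0.12. Stiff (about 1.2 N at the knob), stays where left.
- handle_knob (a point): Centre of the black flat-sided drum knob (28 mm diameter, 22 mm between its flats, which face sideways off the arm) at the grip's free end, 52 mm from the hinge pin (stem 15 mm thick). Folded: 33 mm from the crank axis, 135 mm above worktop; the narrower arm is 16 mm under it, so fingers closing on the flats can straddle both from above and the knob turns between them. Upright: 187 mm above worktop, 85 mm from the crank axis.

How it is judged:
By the outcome, as a careful person would: the job done as asked, in the order asked, and still so for the second after the job is handed in, with the robot touching nothing.
It also fails if it takes over 42 s, if anything falls off the work surface, if the arm or the gripper's body presses on something with over 40 N, if the wrist force passes 120 N, or if a joint passes its speed limit or range.

## Working session

There is one attempt and no reset: what is moved stays moved. The work goes in short steps, Python scripts to look and compute and a tool call to move; the robot and the scene stay as the last step left them, time stands still between calls to the robot, and variables do not carry over. Pictures are saved under pics/ and viewed, at most 10 in all, crops included, and the job is handed in when it is done.

Besides the shell and the picture viewer there is one more tool, called after "Emit:" as name(argument=value, ...) on one line, values as JSON. servo_tool: Moves the arm, as the interface text tells. Its arguments: {"type":"object","properties":{"series":{"type":"string"}},"required":["series"]}

```bash
mkdir -p pics
cat > h.py <<'E'
import numpy as np,cv2
from bench import ctrl
from scipy.spatial.transform import Rotation as R
def rot(q): return R.from_quat(np.r_[q[1:],q[0]]).as_matrix()
def shot(n,f=None):
    o=ctrl.get_obs(); c=ctrl.camera(n)
    if f: cv2.imwrite('pics/'+f,c['img'][...,::-1])
    if 'extrinsics' in c: T=c['extrinsics']
    else:
        W=np.eye(4);W[:3,:3]=rot(o['eef_rot']);W[:3,3]=o['eef_pos'];T=W@c['T_tool_cam']
    z=c['z_map'];h,w=z.shape;fl=h/2/np.tan(np.radians(c['fovy'])/2)
    v,u=np.mgrid[:h,:w]
    P=np.stack([(u-c['cx'])/fl*z,(v-c['cy'])/fl*z,z],-1)@T[:3,:3].T+T[:3,3]
    P[z==0]=np.nan
    return c,P
E
python3 - <<'E'
from h import *
o=ctrl.get_obs();print({k:np.round(v,3) for k,v in o.items()})
a=[shot(n) for n in("scene","side","wrist")]
for n,(c,P) in zip("abc",a):
    np.save(f'{n}.npy',P);cv2.imwrite(f'{n}.png',c['img'][...,::-1])
cv2.imwrite('pics/1.png',cv2.resize(np.vstack([np.hstack([a[0][0]['img'],a[1][0]['img']]),np.hstack([a[2][0]['img'],a[2][0]['img']*0])])[...,::-1],(800,600)))
E
```

```text
{'time_s': np.float64(0.0), 'q': array([ 1.088,  0.182,  1.608, -0.   ,  1.354, -0.206]), 'dq': array([ 0.001,  0.   ,  0.001, -0.001,  0.   ,  0.001]), 'joint_efforts': array([-1.0000e-03, -4.4488e+01, -3.5133e+01, -0.0000e+00,  9.0000e-03,
        0.0000e+00]), 'eef_pos': array([0.157, 0.553, 0.227]), 'eef_rot': array([-0.   ,  0.138,  0.99 , -0.001]), 'wrist_force': array([ 0.141, -0.62 ,  0.067]), 'torque': array([-0.051, -0.022,  0.039]), 'grasp_force': np.float64(0.0), 'opening': np.float64(1.001)}
```

View pics/1.png

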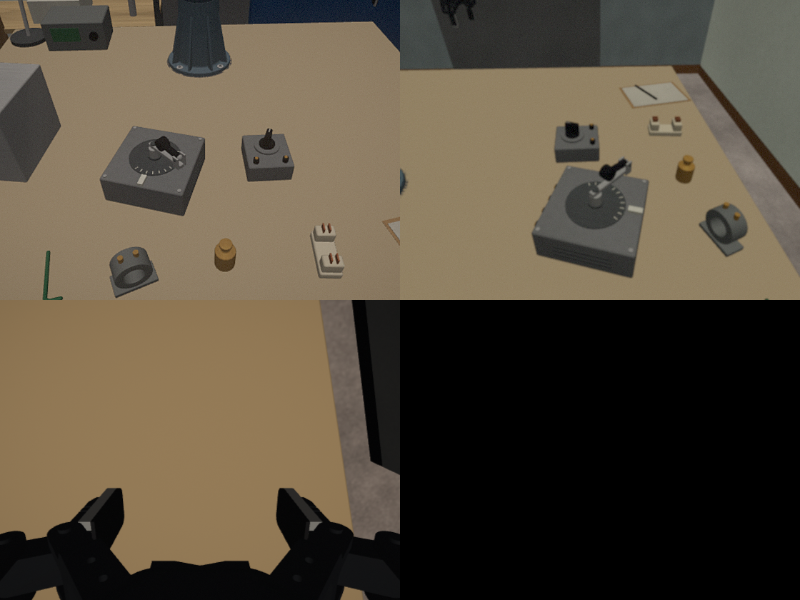

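The scene view shows the regulator at about (155,165) in the mosaic, with the crank pointing right and the white bar toward the camera. The side view shows it at (595,215). Next I'll enlarge both.

Run:
```python
import cv2,numpy as np
a=cv2.imread('a.png')[165:305,135:295];b=cv2.imread('b.png')[100:280,180:360]
cv2.imwrite('pics/2.png',np.hstack([cv2.resize(a,(400,350)),cv2.resize(b,(400,400))[:350]]))
P=np.load('a.npy');im=cv2.imread('a.png').astype(int)
B=np.load('b.npy');ib=cv2.imread('b.png').astype(int)
for n,P,im,(r0,r1,c0,c1) in(('a',P,im,(165,305,135,295)),('b',B,ib,(100,280,180,360))):
    Q=P[r0:r1,c0:c1].reshape(-1,3);C=im[r0:r1,c0:c1].reshape(-1,3)
    d=Q[abs(Q[:,2]-.08)<.004]
    r=cv2.minAreaRect(d[:,:2].astype(np.float32));print(n,r,np.median(d[:,2]))
    w=d=Q[(C.min(1)>140)&(Q[:,2]>.082)&(Q[:,2]<.094)];print('white',len(w),np.median(w,0))
    k=Q[(C.max(1)<45)&(Q[:,2]>.125)];print('knob',len(k),k.mean(0),k.min(0),k.max(0))
    k=Q[(Q[:,2]>.11)];print('crank',len(k),k.mean(0),k.min(0),k.max(0))
```

```text
a ((0.5770295858383179, -0.11903516948223114), (0.1899770051240921, 0.19261261820793152), 72.65876007080078) 0.08053759973992525
white 92 [ 0.65083432 -0.14250639  0.08821261]
knob 455 [ 0.61486048 -0.08852337  0.14657346] [ 0.59056769 -0.11300658  0.13217826] [ 0.64899594 -0.05982135  0.15769578]
crank 1122 [ 0.61962018 -0.08385032  0.13376632] [ 0.56782342 -0.13049708  0.11014757] [ 0.65441928 -0.04798852  0.15769578]
b ((0.5980504751205444, 0.012843579053878784), (0.26074308156967163, 0.20544642210006714), 85.70040130615234) 0.08016176270775771
white 0 [nan nan nan]
knob 498 [ 0.60979156 -0.09937742  0.14559643] [ 0.58699296 -0.11688323  0.1301878 ] [ 0.64116526 -0.06789955  0.15537528]
crank 1334 [ 0.61163959 -0.09655738  0.13217329] [ 0.56690432 -0.13389902  0.11001953] [ 0.65425725 -0.05158632  0.15562751]
  return _methods._mean(a, axis=axis, dtype=dtype,
  ret = um.true_divide(
```

View pics/2.png

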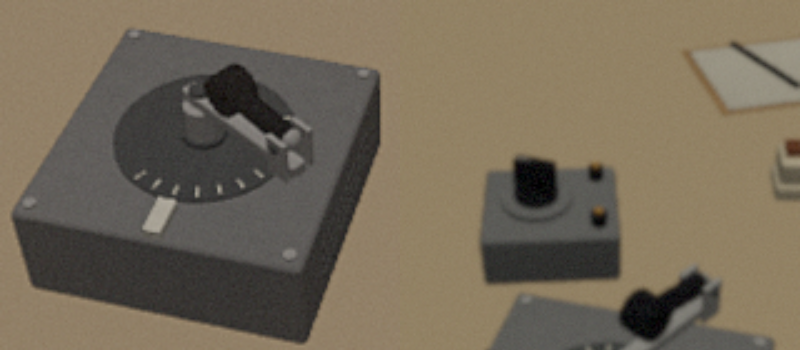

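```bash
cat >> h.py <<'E'
def rel(p,yaw):
    "tool-frame shift & rotvec(deg) to TCP p, tool down, tool y along world angle yaw (deg)"
    o=ctrl.get_obs();M=rot(o['eef_rot']);best=None
    for k in(0,180):
        a=np.radians(yaw+k);y=np.array([np.cos(a),np.sin(a),0]);z=np.array([0,0,-1.]);x=np.cross(y,z)
        v=np.degrees(R.from_matrix(M.T@np.stack([x,y,z],1)).as_rotvec())
        print(k,np.round(M.T@(np.array(p)-o['eef_pos']),4),np.round(v,2))
E
python3 - <<'E'
from h import *
c=np.array([.577,-.119])
for n in 'ab':
    Q=np.load(n+'.npy').reshape(-1,3);r=np.linalg.norm(Q[:,:2]-c,axis=1)
    for lo,hi in((.112,.122),(.122,.16)):
        s=Q[(r<.11)&(r>.018)&(Q[:,2]>lo)&(Q[:,2]<hi)][:,:2]-c
        m=s.mean(0);print(n,lo,len(s),m,np.degrees(np.arctan2(m[1],m[0])),np.linalg.norm(s,axis=1).max())
d=np.radians(43);k=c+.034*np.array([np.cos(d),np.sin(d)])
print(k);rel([*k,.235],43+90)
E
```

```text
a 0.112 278 [0.04806022 0.04075032] 40.29464963303275 0.09430990176274824
a 0.122 722 [0.04601334 0.03835139] 39.8106706166325 0.0946821246686131
b 0.112 306 [0.0441343  0.03089136] 34.98971641666353 0.09249995945575107
b 0.122 763 [0.04016141 0.02711383] 34.02413440488589 0.09298578500046407
[ 0.60186603 -0.09581206]
0 [-0.6052 -0.5023 -0.0069] [-6.000e-02 -5.000e-02 -5.886e+01]
180 [-0.6052 -0.5023 -0.0069] [-6.0000e-02  7.0000e-02  1.2114e+02]
```

Emit:
servo_tool(series="-1 0 0 -0.04 0 0 0;-1 -0.3 -0.25 -0.04 0 0 -64;-1 -0.3 -0.25 -0.04 0 0 -64;-1 -0.3 -0.25 -0.04 0 0 -64;-1 -0.3 -0.25 -0.04 0 0 -64;-1 -0.3 -0.25 -0.04 0 0 -64;-1 -0.3 -0.25 -0.04 0 0 -64;-1 -0.3 -0.25 -0.04 0 0 -64;-1 -0.3 -0.25 -0.04 0 0 -64;-1 -0.3 -0.25 -0.04 0 0 -64;-1 -0.3 -0.25 -0.04 0 0 -64;-1 -0.3 -0.25 -0.04 0 0 -64")

```text
time_s: 1.15
eef_pos: [0.3783, 0.2286, 0.2682]
eef_rot: [0.0, -0.41, 0.912, -0.0]
wrist_force: [1.0, 0.2, 0.7]
opening: 1.003
grasp_force: 0.0
```

Run:
```python
from h import *
print(ctrl.get_obs()['eef_pos']);rel([.603,-.098,.268],127.5)
```

```text
[0.37828892 0.22860881 0.26824185]
0 [ 0.095  -0.3849  0.0004] [-0.03  0.   10.9 ]
180 [ 0.095  -0.3849  0.0004] [-0.000e+00 -4.000e-02 -1.691e+02]
```

Emit:
servo_tool(series="-1 0.095 -0.385 0 0 0 10.9;-1 0.095 -0.385 0 0 0 10.9;-1 0.095 -0.385 0 0 0 10.9;-1 0.095 -0.385 0 0 0 10.9;-1 0.095 -0.385 0 0 0 10.9;-1 0.095 -0.385 0 0 0 10.9;-1 0.095 -0.385 0 0 0 10.9;-1 0.095 -0.385 0 0 0 10.9;-1 0.095 -0.385 0 0 0 10.9;-1 0.095 -0.385 0 0 0 10.9;-1 0.095 -0.385 0 0 0 10.9;-1 0.095 -0.385 0 0 0 10.9")

```text
time_s: 2.15
eef_pos: [0.6006, -0.098, 0.2672]
eef_rot: [-0.001, -0.318, 0.948, 0.001]
wrist_force: [-0.3, 0.4, -0.4]
opening: 0.997
grasp_force: 0.0
```

Run:
```python
from h import *
c,P=shot('wrist','3.png');np.save('w.npy',P)
```

```text
(no output)
```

View pics/3.png

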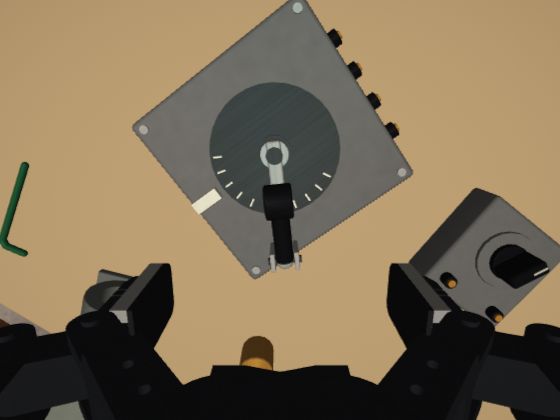

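The wrist view shows the whole crank: hub (275,154), knob (278,202), fork (285,261), bar (206,201) and deck screws at the four corners.

Run:
```python
from h import *
P=np.load('w.npy')
S=np.array([np.nanmedian(P[v-1:v+2,u-1:u+2].reshape(-1,3),0) for u,v in((298,7),(143,129),(256,270),(403,172),(206,201),(275,154))])
print(S.round(4));c=S[:4,:2].mean(0);print('c',c)
b=S[4,:2]-c;print('bar',np.degrees(np.arctan2(b[1],b[0])),np.linalg.norm(b))
e=(S[1]-S[0]+S[2]-S[3]);e=S[1]+S[2]-S[0]-S[3];print('edge',np.degrees(np.arctan2(e[1],e[0])))
Q=P.reshape(-1,3);d=Q[abs(Q[:,2]-.08)<.003];d=d[np.linalg.norm(d[:,:2]-c,axis=1)<.14]
print(cv2.minAreaRect(d[:,:2].astype(np.float32)))
r=np.linalg.norm(Q[:,:2]-c,axis=1)
k=Q[(r<.1)&(Q[:,2]>.122)];k2=k[np.linalg.norm(k[:,:2]-c,axis=1)<.05]
def ln(s):
    m=s.mean(0);w=np.linalg.svd(s-m,full_matrices=0)[2][0];w*=np.sign(w@(m-c));return m,np.degrees(np.arctan2(w[1],w[0])),np.degrees(np.arctan2(*(m-c)[::-1]))
print(ln(k[:,:2]),cv2.minAreaRect(k[:,:2].astype(np.float32)))
print('knob',k2.mean(0),k2.max(0),cv2.minAreaRect(k2[:,:2].astype(np.float32)))
g=Q[(r<.1)&(r>.06)&(Q[:,2]>.11)];print(ln(g[:,:2]),g.max(0))
```

```text
[[ 0.4704 -0.176   0.0818]
 [ 0.6328 -0.2263  0.082 ]
 [ 0.6827 -0.064   0.082 ]
 [ 0.5206 -0.0132  0.0815]
 [ 0.6522 -0.1437  0.0879]
 [ 0.5751 -0.1205  0.1211]]
c [ 0.57663066 -0.11987584]
bar -17.475035815941972 0.07927690731271833
edge -17.315190660772505
((0.5772267580032349, -0.1204712837934494), (0.18909002840518951, 0.18887872993946075), 72.71692657470703)
(array([ 0.59337219, -0.10227174]), np.float64(126.96238674829216), np.float64(46.438654913937036)) ((0.5978705883026123, -0.09931420534849167), (0.12277743965387344, 0.10631445050239563), 87.72871398925781)
knob [ 0.59312715 -0.11044455  0.34057632] [ 0.62548206 -0.06994746  0.36795657] ((0.5945647954940796, -0.10803189873695374), (0.05165195092558861, 0.08386027812957764), 11.477217674255371)
(array([ 0.59573646, -0.09103697]), np.float64(127.4246939120228), np.float64(56.47546100791589)) [ 0.6523754  -0.03657148  0.34847045]
```

Run:
```python
from h import *
P=np.load('w.npy');c=np.array([.5769,-.1201])
Q=P[130:275,240:310].reshape(-1,3);r=np.linalg.norm(Q[:,:2]-c,axis=1)
ang=lambda v:np.degrees(np.arctan2(v[1],v[0]))
for n,s in(('knob',Q[(Q[:,2]>.142)&(Q[:,2]<.17)]),('fork',Q[(r>.075)&(Q[:,2]>.11)&(Q[:,2]<.17)]),('all',Q[(r>.018)&(Q[:,2]>.112)&(Q[:,2]<.17)]) ):
    R_=cv2.minAreaRect(s[:,:2].astype(np.float32));m=R_[0]-c
    print(n,len(s),s.mean(0),s.max(0),R_,ang(m),np.linalg.norm(m),ang(s.mean(0)[:2]-c))
```

```text
knob 1565 [ 0.60836621 -0.0912412   0.1488453 ] [ 0.64225368 -0.05093374  0.15623792] ((0.617502748966217, -0.08290041983127594), (0.07080133259296417, 0.02201150916516781), 43.06767272949219) 42.49540922716971 0.055067158891148264 42.52505924066326
fork 603 [ 0.63726031 -0.06437297  0.13797844] [ 0.6523754  -0.04937373  0.14412327] ((0.6383994221687317, -0.06325554847717285), (0.0180368609726429, 0.027647394686937332), 43.74414825439453) 42.74747318149167 0.08374646617033424 42.71442246779693
all 2331 [ 0.61462036 -0.08543029  0.14438065] [ 0.6523754  -0.04937373  0.15623792] ((0.6176300048828125, -0.08313388377428055), (0.07553525269031525, 0.027647394686937332), 43.74414825439453) 42.2265478702819 0.055003882104514505 42.58687713008265
```

Run:
```python
from h import *
rel([.6016,-.0974,.148],132.6)
```

```text
0 [-0.0009 -0.0015  0.1195] [ 0.1  -0.04 -5.4 ]
180 [-0.0009 -0.0015  0.1195] [-5.000e-02 -1.600e-01  1.746e+02]
```

Emit:
servo_tool(series="-1 -0.001 -0.0015 0.03 0 0 -5.4;-1 -0.001 -0.0015 0.06 0 0 -5.4;-1 -0.001 -0.0015 0.08 0 0 -5.4;-1 -0.001 -0.0015 0.1 0 0 -5.4;-1 -0.001 -0.0015 0.11 0 0 -5.4;-1 -0.001 -0.0015 0.119 0 0 -5.4;-1 -0.001 -0.0015 0.119 0 0 -5.4;-1 -0.001 -0.0015 0.119 0 0 -5.4")

```text
time_s: 2.87
eef_pos: [0.6026, -0.0971, 0.15]
eef_rot: [0.0, -0.364, 0.931, -0.0]
wrist_force: [-0.2, -0.3, 0.9]
opening: 1.001
grasp_force: 0.0
```

Run:
```python
from h import *
rel([.6016,-.0974,.148],132.6)
c,P=shot('wrist','4.png')
```

```text
0 [0.0009 0.0005 0.002 ] [-0.03  0.01  0.08]
180 [0.0009 0.0005 0.002 ] [-2.0000e-02 -5.0000e-02 -1.7992e+02]
```

View pics/4.png

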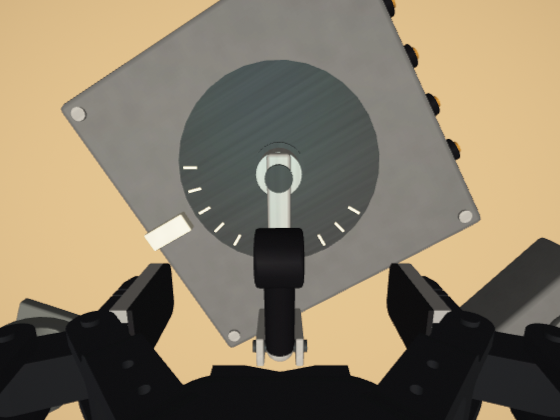

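The arm is vertical in the picture, and the knob (279,258) is centred between the pads at 170 and 390. I'll close now.

Emit:
servo_tool(series="-0.5 0.001 0 0.002 0 0 0;0 0.001 0 0.002 0 0 0;0.3 0.001 0 0.002 0 0 0;1 0.001 0 0.002 0 0 0;1 0.001 0 0.002 0 0 0;1 0.001 0 0.002 0 0 0;1 0.001 0 0.002 0 0 0;1 0.001 0 0.002 0 0 0;1 0.001 0 0.002 0 0 0;1 0.001 0 0.002 0 0 0")

```text
time_s: 3.75
eef_pos: [0.6018, -0.0985, 0.1475]
eef_rot: [0.0, -0.364, 0.932, -0.0]
wrist_force: [0.0, -1.7, 1.3]
opening: 0.222
grasp_force: 58.7
```

Run:
```python
from h import *
print({k:np.round(v,3) for k,v in ctrl.get_obs().items()})
c,P=shot('wrist','5.png')
a,Q=shot('side')
M=rot(ctrl.get_obs()['eef_rot']);d=np.radians(42.6);print(M.T@[np.cos(d),np.sin(d),0])
cv2.imwrite('pics/5.png',np.hstack([cv2.resize(c['img'],(400,300)),cv2.resize(a['img'][100:235,200:380],(400,300))])[...,::-1])
```

```text
{'time_s': np.float64(3.75), 'q': array([-0.356,  0.337,  1.586, -0.   ,  1.218, -2.671]), 'dq': array([ 0.001,  0.001,  0.   ,  0.   ,  0.001, -0.001]), 'joint_efforts': array([ 1.0780e+00, -4.9073e+01, -3.2049e+01,  5.0600e-01,  1.1900e-01,
        5.0000e-03]), 'eef_pos': array([ 0.602, -0.099,  0.147]), 'eef_rot': array([ 0.   , -0.364,  0.932, -0.   ]), 'wrist_force': array([ 1.000e-03, -1.676e+00,  1.329e+00]), 'torque': array([-0.252, -0.037,  0.03 ]), 'grasp_force': np.float64(58.673), 'opening': np.float64(0.222)}
[-9.99999747e-01 -7.07430066e-04 -7.80854595e-05]
```

View pics/5.png

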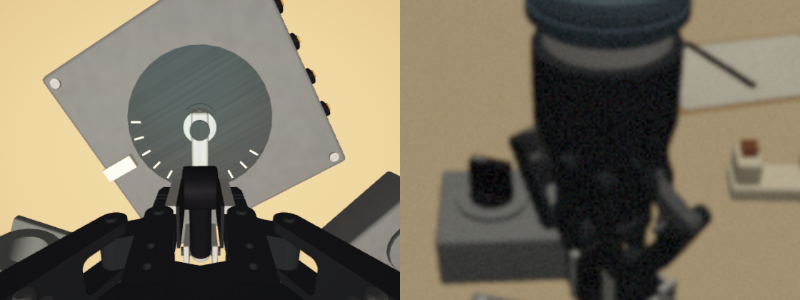

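Run:
```python
from h import *
o=ctrl.get_obs();c,P=shot('wrist')
cv2.imwrite('pics/6.png',cv2.resize(c['img'][220:390,200:360],None,fx=3.5,fy=3.5,interpolation=2)[...,::-1])
T=(P-o['eef_pos'])@rot(o['eef_rot'])*1000
for v in range(228,380,8): print(v,*[np.round(T[v,u]).astype(int) for u in(252,262,280,298,308)])
```

```text
228 [-9223372036854775808 -9223372036854775808 -9223372036854775808] [ -3 -10  65] [ 9  1 30] [-3 12 66] [-3 19 66]
236 [ -9 -16  67] [13 -7  4] [13  1  6] [13  9  5] [-8 19 66]
244 [-14 -16  67] [11 -7  0] [11  1  1] [11  9  0] [-14  19  66]
252 [ 11 -10  -8] [ 9 -6 -3] [ 9  1 -4] [ 9  9 -3] [ 11  13 -10]
260 [ 11 -10 -17] [ 6 -6 -5] [ 6  1 -5] [ 5  9 -4] [ 11  12 -17]
268 [ 11  -9 -25] [ 3 -6 -6] [ 3  1 -7] [ 3  9 -7] [ 11  12 -23]
276 [ 11  -9 -31] [-1 -6 -6] [-1  1 -6] [-1  9 -7] [ 11  11 -32]
284 [  9  -8 -33] [-5 -6 -6] [-5  1 -6] [-5  9 -5] [ 11  11 -36]
292 [  6  -8 -33] [-11  -7  -1] [-11   1  -1] [-11   9  -1] [  8  10 -37]
300 [  4  -8 -35] [-54 -11  68] [-16   1   1] [-54  13  68] [  6  10 -38]
308 [  1  -8 -35] [-60 -11  68] [-21   1   2] [-60  13  68] [  3  10 -39]
316 [ -2  -8 -36] [-44  -9  33] [-25   1   2] [-44  11  32] [  0  11 -39]
324 [ -5  -9 -35] [-45  -9  26] [-30   1   3] [-45  11  26] [ -2  11 -39]
332 [ -7  -8 -38] [-44  -8  18] [-34   1   3] [-44  11  18] [ -6  11 -39]
340 [-10  -8 -38] [-45  -8  12] [-39   1   4] [-44  10  10] [ -8  11 -40]
348 [-149  -25  148] [-47  -8   8] [-44   1   5] [-46  10   7] [-149   28  148]
356 [-158  -26  148] [-51  -8   7] [-50   1   6] [-51  10   7] [-158   28  148]
364 [-167  -26  148] [-55  -8   7] [-54   1   6] [-55  10   7] [-166   28  147]
372 [  9  -5 -76] [ 10  -3 -77] [ 11   1 -78] [ 10   5 -77] [ 10   7 -77]<stdin>:5: RuntimeWarning: invalid value encountered in cast
```

View pics/6.png

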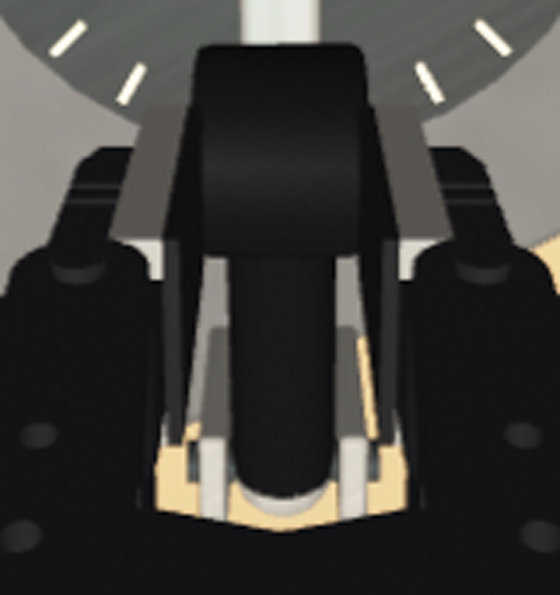

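The pads straddle the knob, centred on it (knob x about +1 mm, z about +7 mm in the tool frame). Next I'll raise it along the arc.

Emit:
servo_tool(series="1 -0.0012 0 -0.0071 0 0 0;1 -0.0035 0 -0.014 0 0 0;1 -0.0067 0 -0.0205 0 0 0;1 -0.0107 0 -0.0265 0 0 0;1 -0.0156 0 -0.0319 0 0 0;1 -0.0211 0 -0.0366 0 0 0;1 -0.0273 0 -0.0404 0 0 0;1 -0.0339 0 -0.0434 0 0 0;1 -0.0409 0 -0.0454 0 0 0;1 -0.048 0 -0.0464 0 0 0;1 -0.0517 0 -0.0465 0 0 0;1 -0.053 0 -0.0465 0 0 0")

```text
time_s: 4.9
eef_pos: [0.6411, -0.0617, 0.194]
eef_rot: [0.0, -0.364, 0.931, 0.0]
wrist_force: [-0.3, -0.4, -1.0]
opening: 0.002
grasp_force: 0.0
```

Run:
```python
from h import *
d=np.radians(42.6);print('target',np.array([.5769,-.1201])+.085*np.array([np.cos(d),np.sin(d)]))
c,P=shot('wrist');a,Q=shot('scene')
cv2.imwrite('pics/7.png',np.hstack([cv2.resize(c['img'],(400,300)),cv2.resize(a['img'][130:280,130:330],(400,300))])[...,::-1])
```

```text
target [ 0.63946825 -0.06256554]
```

View pics/7.png

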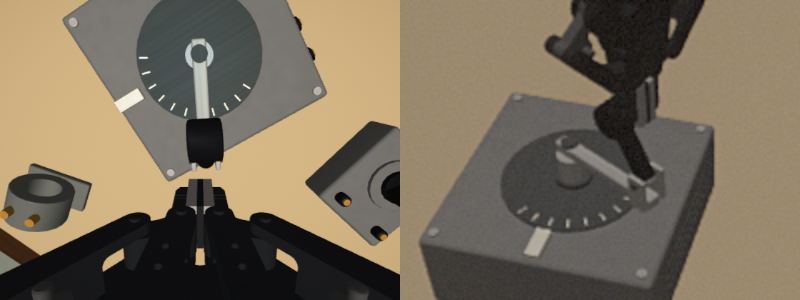

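The grip slipped out partway. The handle now leans at roughly 60°, and the shut fingers are outboard of the knob. I'll measure it and regrasp.

Run:
```python
from h import *
o=ctrl.get_obs();c,P=shot('wrist');cc=np.array([.5769,-.1201])
T=(P-o['eef_pos'])@rot(o['eef_rot'])*1000
print(o['eef_pos'])
for v in range(160,250,6): print(v,*[np.round(T[v,u],1) for u in(270,286,302)])
Q=P[40:180,250:310].reshape(-1,3);s=Q[(Q[:,2]>.112)&(Q[:,2]<.122)]
s=s[np.linalg.norm(s[:,:2]-cc,axis=1)>.03]
m=s.mean(0)[:2]-cc;print('arm',np.degrees(np.arctan2(m[1],m[0])))
Q=P[160:250,240:330].reshape(-1,3);s=Q[(Q[:,2]>.15)&(Q[:,2]<.2)];print(len(s),s.mean(0),s.min(0),s.max(0))
for m in (s.mean(0)[:2]-cc,): print(np.degrees(np.arctan2(m[1],m[0])),np.linalg.norm(m))
```

```text
[ 0.64068594 -0.06205751  0.19386425]
160 [ 33.   -5.9 111.8] [37.7  4.9 75.5] [ 33.   17.  112.2]
166 [ 28.8  -5.9 111. ] [34.1  4.9 74.8] [42.6 11.1 16.1]
172 [40.9 -3.1  9.5] [40.8  3.8 10.3] [40.9 10.8  9.3]
178 [38.6 -3.1  7.3] [38.9  3.8  5.7] [38.9 10.6  6.1]
184 [36.5 -3.   4.8] [36.7  3.8  4.1] [36.6 10.5  4.4]
190 [34.5 -3.   2.1] [34.8  3.7  0.8] [34.5 10.4  2.2]
196 [32.1 -3.   1.4] [32.1  3.7  1.4] [31.8 10.5  2.6]
202 [29.8 -3.   0.1] [29.5  3.7  1.1] [29.6 10.4  0.8]
208 [26.9 -3.   1.1] [26.8  3.8  1.8] [27.  10.5  0.7]
214 [24.1 -3.1  1.9] [23.9  3.8  2.5] [24.2 10.6  1.4]
220 [21.  -3.1  3.2] [21.   3.8  3.1] [20.7 10.8  4.3]
226 [17.2 -3.2  6.7] [17.2  3.9  6.7] [16.6 11.1  8.3]
232 [-1.6 -4.7 53.8] [ 1.4  4.6 44.9] [-1.6 14.1 53.6]
238 [-4.9 -4.6 52.5] [-55.6   7.2 194. ] [-55.6  23.3 194. ]
244 [-62.3  -8.9 194.8] [-62.3   7.2 194.8] [-61.9  23.3 193.7]
arm 45.794002735895546
3114 [ 0.61574337 -0.07983904  0.1892781 ] [ 0.60058183 -0.09500437  0.15022435] [ 0.6372153  -0.05747536  0.19491638]
46.02666148112405 0.05594419130288063
```

Emit:
servo_tool(series="-1 0 0.002 -0.01 0 0 0;-1 0 0.003 -0.02 0 0 -1.5;-1 0 0.0037 -0.02 0 0 -3.5;-1 0.001 0.0037 -0.02 0 0 -3.5;-1 0.015 0.0037 -0.02 0 0 -3.5;-1 0.028 0.0037 -0.015 0 0 -3.5;-1 0.0285 0.0037 0 0 0 -3.5;-1 0.0285 0.0037 0.01 0 0 -3.5;-1 0.0285 0.0037 0.01 0 0 -3.5;-1 0.0285 0.0037 0.01 0 0 -3.5")

```text
time_s: 5.88
eef_pos: [0.6167, -0.0787, 0.1831]
eef_rot: [-0.001, -0.392, 0.92, 0.001]
wrist_force: [0.7, 0.4, -0.5]
opening: 0.999
grasp_force: 0.0
```

Run:
```python
from h import *
o=ctrl.get_obs();c,P=shot('wrist')
T=(P-o['eef_pos'])@rot(o['eef_rot'])*1000
print(o['eef_pos'])
S=T[150:345,225:335].reshape(-1,3);s=S[(abs(S[:,0])<22)&(S[:,2]>-15)&(S[:,2]<22)&(abs(S[:,1])<20)];print(len(s),s.min(0),s.max(0))
for v in range(230,330,8): print(v,*[np.round(T[v,u],1) for u in(265,280,295)])
cv2.imwrite('pics/8.png',c['img'][...,::-1])
```

```text
[ 0.61667301 -0.07870911  0.18306565]
3216 [-13.64029984 -11.21534811 -11.17355549] [13.42067336 10.87081777  8.12978527]
230 [-17.3  -9.8 104.4] [-4.   1.2 64.5] [-17.1  12.2 103.5]
238 [12.5 -5.4  3.7] [12.6  1.2  3.4] [12.9  7.7  2.5]
246 [11.1 -5.2 -2.3] [11.4  1.2 -3.3] [nan nan nan]
254 [ 8.8 -5.1 -5.7] [ 9.2  1.2 -6.6] [ 8.2  7.5 -4.3]
262 [ 5.7 -5.1 -6.9] [ 6.1  1.2 -7.8] [ 5.9  7.4 -7.3]
270 [ 3.  -5.  -8.8] [  3.7   1.2 -10.4] [ 3.3  7.4 -9.4]
278 [-0.2 -5.  -9.6] [-0.2  1.2 -9.8] [  0.    7.4 -10.1]
286 [-4.5 -5.1 -8.4] [-4.6  1.2 -8.2] [ -3.5   7.4 -10.3]
294 [-9.3 -5.2 -6.4] [-8.5  1.2 -7.8] [-8.8  7.6 -7.3]
302 [-121.1  -14.2  183.4] [-121.5    1.2  184.1] [-121.2   16.5  183.6]
310 [-130.8  -14.3  184.3] [-130.1    1.2  183.2] [-130.1   16.6  183.1]
318 [nan nan nan] [-139.5    1.1  183.3] [-139.5   16.7  183.4]
326 [-149.4  -14.5  184.2] [-148.5    1.1  182.7] [-149.2   16.8  183.9]
```

View pics/8.png

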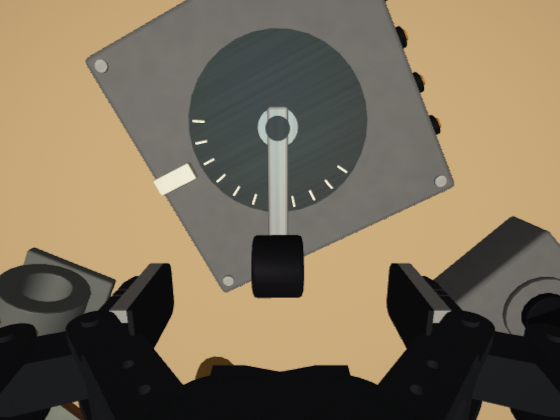

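The knob is centred between the pads at (278,266). I'll close again, then go slowly.

Emit:
servo_tool(series="0 0 0 0 0 0 0;0.4 0 0 0 0 0 0;1 0 0 0 0 0 0;1 0 0 0 0 0 0;1 0 0 0 0 0 0;1 0 0 0 0 0 0;1 -0.0024 0 -0.0014 0 0 0;1 -0.0048 0 -0.0027 0 0 0;1 -0.0073 0 -0.0038 0 0 0;1 -0.0098 0 -0.0049 0 0 0")

```text
time_s: 6.77
eef_pos: [0.6231, -0.0729, 0.1877]
eef_rot: [-0.002, -0.392, 0.92, -0.0]
wrist_force: [0.6, -4.1, -7.0]
opening: 0.223
grasp_force: 59.0
```

Emit:
servo_tool(series="1 -0.0025 0 -0.0003 0 0 0;1 -0.005 0 -0.0006 0 0 0;1 -0.0075 0 -0.001 0 0 0;1 -0.0102 0 -0.0014 0 0 0;1 -0.0128 0 -0.0018 0 0 0;1 -0.0155 0 -0.002 0 0 0")

```text
time_s: 7.27
eef_pos: [0.6346, -0.0609, 0.1901]
eef_rot: [-0.001, -0.392, 0.92, -0.0]
wrist_force: [-1.5, -5.4, -4.5]
opening: 0.226
grasp_force: 58.8
```

Emit:
servo_tool(series="1 -0.0015 0 0 0 0 0;1 -0.003 0 0 0 0 0;1 -0.004 0 0.0005 0 0 0;1 -0.005 0 0.0005 0 0 0;1 -0.005 0 0.0005 0 0 0")

```text
time_s: 7.68
eef_pos: [0.6385, -0.057, 0.1902]
eef_rot: [0.0, -0.392, 0.92, -0.0]
wrist_force: [-0.1, -2.9, -3.6]
opening: 0.222
grasp_force: 58.8
```

Run:
```python
from h import *
o=ctrl.get_obs();cc=np.array([.5769,-.1201]);m=o['eef_pos'][:2]-cc;print(np.degrees(np.arctan2(m[1],m[0])),np.linalg.norm(m))
c,P=shot('wrist');T=(P-o['eef_pos'])@rot(o['eef_rot'])*1000
for v in range(220,330,8): print(v,*[np.round(T[v,u],1) for u in(280,)])
a,Q=shot('scene')
cv2.imwrite('pics/9.png',np.hstack([cv2.resize(c['img'],(400,300)),cv2.resize(a['img'][130:280,130:330],(400,300))])[...,::-1])
```

```text
45.69008559874167 0.08823199555018414
220 [23.2  1.2 -4.2]
228 [20.4  1.2 -6.2]
236 [17.7  1.2 -8.4]
244 [14.8  1.2 -9.8]
252 [10.9  1.2 -8.7]
260 [ 7.4  1.2 -8.7]
268 [ 2.6  1.2 -5.9]
276 [-95.7   1.2 191. ]
284 [-104.3    1.2  190.1]
292 [-114.     1.2  191.3]
300 [-122.6    1.2  190.2]
308 [-131.8    1.2  190. ]
316 [-142.6    1.1  192.2]
324 [-151.8    1.1  191.5]
```

View pics/9.png

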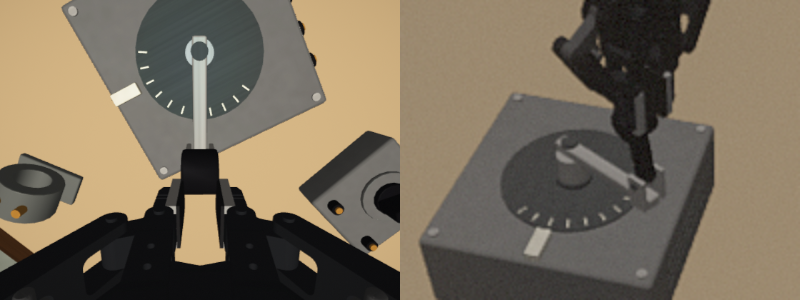

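The pads slid on the knob again: it leans at about 78° and sits 14 mm inboard of the TCP. I'll push it to its stop from inside with shut fingers instead.

Emit:
servo_tool(series="-1 0 0 0 0 0 0;-1 0 0 0 0 0 0;-1 0 0 0 0 0 0;-1 0 0 -0.02 0 0 0;-1 0 0 -0.05 0 0 0;0 0.025 0 -0.05 0 0 0;1 0.044 0 -0.05 0 0 0;1 0.044 0 -0.05 0 0 0;1 0.044 0 -0.05 0 0 0;1 0.044 0 -0.05 0 0 0;1 0.044 0 -0.03 0 0 0;1 0.044 0 -0.012 0 0 0")

```text
time_s: 8.78
eef_pos: [0.6092, -0.0883, 0.2029]
eef_rot: [0.001, -0.392, 0.92, -0.001]
wrist_force: [0.3, 1.0, -0.8]
opening: 0.003
grasp_force: 0.0
```

Run:
```python
from h import *
o=ctrl.get_obs();c,P=shot('wrist');T=(P-o['eef_pos'])@rot(o['eef_rot'])*1000
print(o['eef_pos'],o['opening'],o['wrist_force'])
a,Q=shot('side');Q=Q[60:240,200:400].reshape(-1,3);print(c['T_tool_cam'][:3,3])
cc=np.array([.5769,-.1201]);q=np.array([np.cos(np.radians(45.9)),np.sin(np.radians(45.9))])
L=np.c_[(Q[:,:2]-cc)@q,(Q[:,:2]-cc)@[-q[1],q[0]],Q[:,2]]*1000
s=L[(L[:,0]>50)&(L[:,0]<110)&(abs(L[:,1])<18)&(L[:,2]>135)&(L[:,2]<215)]
for z in range(135,215,5):
    t=s[(s[:,2]>=z)&(s[:,2]<z+5)]
    if len(t):print(z,len(t),t.min(0).round(),t.max(0).round())
```

```text
[ 0.60915815 -0.08828589  0.20289731] 0.003456207198851827 [ 0.27031337  0.99206168 -0.75979376]
[ 0.06582253  0.00119818 -0.14511867]
135 64 [ 76. -16. 135.] [ 93.  13. 140.]
140 48 [ 75. -14. 140.] [ 92.  10. 145.]
145 29 [ 74.  -9. 145.] [ 88.   2. 150.]
150 20 [ 74. -10. 150.] [ 82.   1. 154.]
155 27 [ 72. -10. 155.] [ 82.   1. 160.]
160 26 [ 71. -10. 160.] [ 82.   3. 165.]
165 24 [ 71. -10. 165.] [ 82.   2. 169.]
170 5 [ 72. -12. 173.] [ 82. -12. 175.]
175 36 [ 63. -13. 175.] [ 85.   5. 180.]
180 54 [ 62. -13. 180.] [ 90.   7. 185.]
185 64 [ 61. -14. 185.] [ 89.   3. 190.]
190 62 [ 62. -14. 190.] [ 88.   1. 195.]
195 119 [ 65. -13. 195.] [ 84.   7. 200.]
200 4 [ 73. -12. 200.] [ 76.   2. 201.]
205 1 [ 51. -12. 207.] [ 51. -12. 207.]
210 1 [ 51. -13. 212.] [ 51. -13. 212.]
```

Emit:
servo_tool(series="1 -0.003 0 0 0 0 0;1 -0.006 0 0 0 0 0;1 -0.008 0 0 0 0 0;1 -0.01 0 0 0 0 0;1 -0.012 0 0 0 0 0;1 -0.0135 0 0 0 0 0")

```text
time_s: 9.38
eef_pos: [0.6175, -0.0789, 0.2028]
eef_rot: [0.0, -0.392, 0.92, -0.0]
wrist_force: [0.0, -0.7, -0.6]
opening: 0.001
grasp_force: 0.0
```

Emit:
servo_tool(series="1 -0.001 0 0 0 0 0;1 -0.002 0 0 0 0 0")

```text
time_s: 9.55
eef_pos: [0.6186, -0.0776, 0.2023]
eef_rot: [0.0, -0.392, 0.92, -0.0]
wrist_force: [-0.8, 0.3, 0.5]
opening: 0.003
grasp_force: 0.0
```

Emit:
servo_tool(series="1 -0.001 0 0 0 0 0;1 -0.0015 0 0 0 0 0")

```text
time_s: 9.72
eef_pos: [0.6195, -0.0765, 0.2022]
eef_rot: [-0.0, -0.392, 0.92, 0.0]
wrist_force: [-0.0, -0.5, -0.3]
opening: 0.002
grasp_force: 0.0
```

```bash
cat >> h.py <<'E'
def prof(arm,zs=range(135,215,10),src='side',w=(60,260,180,400)):
    a,Q=shot(src);Q=Q[w[0]:w[1],w[2]:w[3]].reshape(-1,3)
    cc=np.array([.5769,-.1201]);q=np.array([np.cos(np.radians(arm)),np.sin(np.radians(arm))])
    L=np.c_[(Q[:,:2]-cc)@q,(Q[:,:2]-cc)@[-q[1],q[0]],Q[:,2]]*1000
    s=L[(L[:,0]>45)&(L[:,0]<110)&(abs(L[:,1])<20)]
    for z in zs:
        t=s[(s[:,2]>=z)&(s[:,2]<z+10)]
        if len(t):print(z,len(t),t.min(0).round(),t.max(0).round())
    return a
E
python3 - <<'E'
from h import *
prof(45.9)
E
```

```text
135 112 [ 75. -16. 135.] [ 94.  12. 145.]
145 45 [ 74.  -9. 145.] [ 86.   2. 155.]
155 53 [ 72.  -9. 155.] [ 82.   4. 165.]
165 30 [ 71. -13. 165.] [ 82.   2. 175.]
175 91 [ 61. -14. 175.] [ 89.   7. 185.]
185 155 [ 60. -14. 185.] [ 88.   8. 195.]
195 84 [ 64. -14. 195.] [ 83.  -1. 200.]
205 74 [ 49. -15. 205.] [ 68.  11. 215.]
```

Run:
```python
from h import *
o=ctrl.get_obs()
for n in('side','scene'):
    c,P=shot(n);T=(P-o['eef_pos'])@rot(o['eef_rot'])*1000;T=T.reshape(-1,3)
    s=T[(abs(T[:,0])<45)&(abs(T[:,1])<30)&(T[:,2]>-60)&(T[:,2]<60)]
    print(n)
    for z in range(-60,60,8):
        t=s[(s[:,2]>=z)&(s[:,2]<z+8)]
        if len(t):print(z,len(t),t.min(0).round(),t.max(0).round())
```

```text
side
-60 296 [-12. -30. -60.] [ 15.  29. -52.]
-52 159 [  3. -30. -52.] [ 14.  30. -44.]
-44 91 [  2. -16. -44.] [ 13.  10. -36.]
-36 130 [ -7. -15. -36.] [ 12.  12. -28.]
-28 121 [ -7. -16. -28.] [ 12.  13. -20.]
-20 118 [ -6. -16. -20.] [ 12.  12. -12.]
-12 62 [ -7. -14. -12.] [12. 10. -4.]
-4 38 [-21. -13.  -3.] [ 7. -4.  4.]
4 128 [-26. -13.   4.] [-1.  9. 12.]
12 112 [-28. -14.  12.] [ 0.  8. 20.]
20 58 [-25. -14.  20.] [-2.  7. 27.]
28 19 [-20. -12.  28.] [-10.   1.  36.]
36 43 [-22. -10.  36.] [-11.   3.  44.]
44 38 [-22. -10.  44.] [-12.   2.  52.]
52 39 [-26.  -9.  52.] [-13.   2.  60.]
scene
-60 226 [-15. -30. -60.] [ 10.  30. -52.]
-52 111 [-15. -30. -52.] [ 11.  30. -44.]
-44 65 [-12. -13. -44.] [ -1.  13. -36.]
-36 99 [-13. -13. -36.] [  6.  16. -28.]
-28 97 [-13. -13. -28.] [  7.  15. -20.]
-20 85 [-12. -13. -20.] [  8.  15. -12.]
-12 45 [-12. -11. -12.] [ 6. 15. -4.]
-4 105 [-25. -10.  -4.] [ 1. 12.  4.]
4 142 [-30. -10.   4.] [-3. 13. 12.]
12 98 [-30. -11.  12.] [-2. 12. 20.]
20 47 [-28. -11.  20.] [-6.  4. 28.]
28 42 [-27.  -7.  28.] [-16.   7.  36.]
36 48 [-29.  -7.  36.] [-15.   7.  44.]
44 43 [-30.  -6.  44.] [-17.   7.  52.]
52 50 [-31. -11.  52.] [-18.  12.  60.]
```

The depth data shows the real fingertips are at about the TCP (tool z around -3 mm), not 25 mm ahead of it. So I'd only been gripping the top rim of the knob, which explains the slips. I'll regrasp about 27 mm deeper.

Emit:
servo_tool(series="-1 0 0 -0.012 0 0 0;-1 0 0 -0.015 0 0 0;-1 0 0 -0.015 0 0 0;-1 0 0 -0.015 0 0 0;-1 -0.0145 0 -0.01 0 0 0;-1 -0.0145 0 0.01 0 0 0;-1 -0.0145 0 0.025 0 0 0;-1 -0.0145 0 0.036 0 0 0;-1 -0.0145 0 0.036 0 0 0;-1 -0.0145 0 0.036 0 0 0")

```text
time_s: 10.7
eef_pos: [0.6292, -0.0657, 0.1652]
eef_rot: [-0.001, -0.392, 0.92, 0.001]
wrist_force: [1.2, -1.1, 0.5]
opening: 1.002
grasp_force: 0.0
```

Emit:
servo_tool(series="0 0 0 0 0 0 0;0.4 0 0 0 0 0 0;1 0 0 0 0 0 0;1 0 0 0 0 0 0;1 0 0 0 0 0 0;1 0 0 0 0 0 0")

```text
time_s: 11.2
eef_pos: [0.6298, -0.0662, 0.1669]
eef_rot: [0.0, -0.392, 0.92, -0.0]
wrist_force: [-1.4, 0.1, 1.8]
opening: 0.251
grasp_force: 60.7
```

Run:
```python
from h import *
o=ctrl.get_obs();c,P=shot('wrist');T=(P-o['eef_pos'])@rot(o['eef_rot'])*1000
print(o['eef_pos'],o['opening'],o['wrist_force'])
for v in range(220,330,8): print(v,*[np.round(T[v,u],1) for u in(270,280,290)])
```

```text
[ 0.62978809 -0.06623677  0.16691674] 0.2508789341689545 [-1.37204843  0.1354096   1.75975219]
220 [ 7.3 -4.4 48.4] [ 7.2  1.2 48.5] [ 6.9  6.9 49.6]
228 [ 2.6 -4.5 48.2] [ 2.4  1.2 48.7] [ 1.8  6.9 50.6]
236 [-2.7 -4.6 49.7] [-2.   1.2 47.7] [-3.1  7.  50.7]
244 [-7.7 -4.6 49.9] [-7.1  1.2 48.4] [-8.   7.  50.7]
252 [-2.1 -3.9 23.6] [ 1.1  1.2 15.6] [-3.   6.3 25.8]
260 [ 13.4  -2.5 -22.8] [ 12.9   1.2 -21.5] [ 13.3   4.9 -22.6]
268 [ 11.4  -2.4 -25.4] [ 11.2   1.2 -24.9] [ 11.8   4.8 -26.3]
276 [  9.4  -2.4 -27.8] [  9.7   1.2 -28.4] [  9.8   4.7 -28.6]
284 [  7.6  -2.3 -30.4] [  7.6   1.2 -30.3] [  7.3   4.7 -29.9]
292 [  4.9  -2.3 -31.2] [  5.2   1.2 -31.7] [  5.    4.7 -31.3]
300 [  2.5  -2.3 -32.5] [  2.5   1.2 -32.5] [  2.8   4.7 -33. ]
308 [ -0.6  -2.3 -32.5] [ -0.3   1.2 -33.1] [ -0.6   4.7 -32.5]
316 [ -3.9  -2.4 -32.3] [ -4.2   1.2 -31.8] [ -4.3   4.7 -31.7]
324 [ -7.7  -2.4 -31.4] [ -7.4   1.2 -31.9] [ -7.8   4.8 -31.3]
```

The opening is now 21 mm, which is a full grip on the flats. I'll move out to the stop.

Emit:
servo_tool(series="1 -0.002 0 -0.0005 0 0 0;1 -0.004 0 -0.0008 0 0 0;1 -0.006 0 -0.001 0 0 0;1 -0.008 0 -0.001 0 0 0;1 -0.009 0 -0.001 0 0 0;1 -0.01 0 -0.001 0 0 0;1 -0.0105 0 -0.001 0 0 0;1 -0.0105 0 -0.001 0 0 0")

```text
time_s: 11.92
eef_pos: [0.6351, -0.061, 0.1673]
eef_rot: [-0.003, -0.392, 0.92, -0.001]
wrist_force: [-8.2, -7.9, 5.3]
opening: 0.247
grasp_force: 61.5
```

Run:
```python
from h import *
o=ctrl.get_obs();m=o['eef_pos'][:2]-np.array([.5769,-.1201]);a=np.degrees(np.arctan2(m[1],m[0]));print(a,np.linalg.norm(m)); prof(a)
```

```text
45.429115252881786 0.08295585206579788
135 112 [ 76. -16. 135.] [ 93.  11. 145.]
145 54 [ 75. -10. 145.] [ 85.   2. 155.]
155 50 [ 75.  -9. 155.] [ 85.   2. 165.]
165 55 [ 71. -19. 166.] [ 81.  15. 175.]
175 95 [ 68. -20. 175.] [ 77.  20. 185.]
185 160 [ 67. -20. 185.] [ 77.  20. 195.]
195 234 [ 69. -20. 195.] [ 95.  20. 205.]
205 114 [ 69. -19. 205.] [ 95.  18. 215.]
```

The grip is upright at its stop, with about 11 N of outward resistance. Now I'll turn the crank clockwise.

Emit:
servo_tool(series="1 0.0003 -0.0075 0 0 0 5;1 0.0013 -0.0149 0 0 0 10;1 0.0029 -0.0221 0 0 0 15;1 0.0052 -0.0292 0 0 0 20;1 0.008 -0.0361 0 0 0 25;1 0.008 -0.0361 0 0 0 25")

```text
time_s: 12.47
eef_pos: [0.6554, -0.0917, 0.1673]
eef_rot: [-0.003, -0.18, 0.984, -0.0]
wrist_force: [-9.9, -4.0, 7.4]
opening: 0.246
grasp_force: 61.8
```

```bash
cat > s.py <<'E'
from h import *
o=ctrl.get_obs();M=rot(o['eef_rot']);m=o['eef_pos'][:2]-np.array([.5769,-.1201]);a=np.degrees(np.arctan2(m[1],m[0]));print(a,np.linalg.norm(m),'yaw',np.degrees(np.arctan2(-M[1,0],-M[0,0])),'F tool',(M.T@o['wrist_force']).round(1))
c,P=shot('wrist');cc=np.array([.5769,-.1201])
Q=P.reshape(-1,3);d=Q[:,:2]-cc;r=np.linalg.norm(d,axis=1);s=d[(r>.02)&(r<.07)&(Q[:,2]>.113)&(Q[:,2]<.122)].mean(0);print('arm',np.degrees(np.arctan2(s[1],s[0])))
E
python3 s.py
```

```text
19.892781667523185 0.08351083543444714 yaw 20.782482981576347 F tool [10.7 -0.3 -7.3]
arm 20.245947568480517
```

Emit:
servo_tool(series="1 0.0003 -0.0075 0 0 0 5;1 0.0013 -0.0149 0 0 0 10;1 0.0029 -0.0221 0 0 0 15;1 0.0052 -0.0292 0 0 0 20;1 0.008 -0.0361 0 0 0 25;1 0.0115 -0.0428 0 0 0 30;1 0.0155 -0.049 0 0 0 35;1 0.0155 -0.049 0 0 0 35")

```text
time_s: 13.18
eef_pos: [0.6582, -0.1414, 0.1673]
eef_rot: [-0.003, 0.123, 0.992, 0.0]
wrist_force: [-8.8, 1.1, 7.9]
opening: 0.245
grasp_force: 61.8
```

```bash
python3 s.py
```

```text
-14.645222942856059 0.0840733794270247 yaw -14.187640407264086 F tool [ 8.9 -1.1 -7.8]
arm -14.500401378906137
```

Emit:
servo_tool(series="1 0.0001 -0.0022 0 0 0 1.5;1 0.0001 -0.0043 0 0 0 2.9;1 0.0001 -0.0043 0 0 0 2.9;1 0.0001 -0.0043 0 0 0 2.9")

```text
time_s: 13.57
eef_pos: [0.6573, -0.1446, 0.1673]
eef_rot: [-0.003, 0.146, 0.989, -0.0]
wrist_force: [-9.1, 0.8, 7.4]
opening: 0.248
grasp_force: 61.7
```

```bash
python3 s.py
```

```text
-16.964468276519884 0.08404463623972343 yaw -16.768533806170737 F tool [ 8.9 -1.9 -7.3]
arm -16.86767619461623
```

Emit:
servo_tool(series="1 0 -0.0008 0 0 0 0.5;1 0 -0.0008 0 0 0 0.5;1 0.0005 -0.0008 0 0 0 0.5;0.4 0.0005 -0.0008 0 0 0 0.5;0 0.0005 -0.0008 0 0 0 0.5;-0.5 0.0005 -0.0008 0 0 0 0.5;-1 0.0005 -0.0008 0 0 0 0.5;-1 0.0005 -0.0008 0 0 0 0.5;-1 0.0005 -0.0008 -0.02 0 0 0.5;-1 0.0005 -0.0008 -0.05 0 0 0.5;-1 0.0005 -0.0008 -0.09 0 0 0.5;-1 0.0005 -0.0008 -0.12 0 0 0.5")

```text
time_s: 14.62
eef_pos: [0.659, -0.1455, 0.2898]
eef_rot: [0.001, 0.15, 0.989, -0.0]
wrist_force: [0.9, -0.9, 0.0]
opening: 1.003
grasp_force: 0.0
```

Emit:
servo_tool(series="-1 -0.03 0 0 0 0 0;-1 -0.06 0 0 0 0 0;-1 -0.06 0 0 0 0 0")

```text
time_s: 14.87
eef_pos: [0.719, -0.1647, 0.2855]
eef_rot: [0.0, 0.15, 0.989, -0.0]
wrist_force: [0.8, 0.4, -2.2]
opening: 1.0
grasp_force: 0.0
```

```bash
python3 s.py
python3 - <<'E'
from h import *
c,_=shot('wrist');s=prof(-17.4);a=prof(-17.4,src='scene',w=(165,305,135,295))
cv2.imwrite('pics/10.png',np.hstack([cv2.resize(s['img'][80:260,200:380],(400,400)),cv2.resize(c['img'],(400,400))])[...,::-1])
E
```

```text
-17.437650466136276 0.14896990311711403 yaw -17.300239048637412 F tool [-0.7  0.6  2.2]
arm -17.47307968267334
145 2 [ 79.  -4. 153.] [ 79.  -4. 155.]
155 59 [ 78.  -9. 156.] [ 93.  -3. 165.]
165 39 [ 78. -12. 165.] [ 93.  -1. 175.]
175 112 [ 70. -13. 175.] [ 96.  -9. 185.]
185 184 [ 71. -13. 185.] [ 98.   9. 195.]
195 255 [ 73. -13. 195.] [ 96.  11. 202.]
135 122 [ 77. -13. 135.] [ 94.  15. 145.]
145 54 [ 81.  -5. 145.] [ 92.   9. 155.]
155 60 [ 81.  -5. 155.] [ 91.   9. 165.]
165 50 [ 82.  -5. 165.] [ 91.  12. 175.]
175 59 [ 71.  -9. 175.] [ 95.  13. 185.]
185 142 [ 69. -10. 185.] [ 97.  13. 195.]
195 191 [ 71. -10. 195.] [ 94.  13. 203.]
```

View pics/10.png

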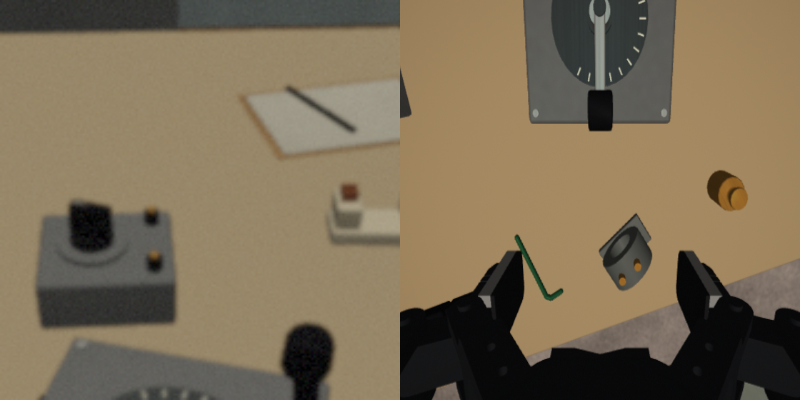

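The arm is now at -17.5°, against -17.4° for the index bar. The grip stands upright: the knob is about 84–85 mm from the axis at 187 mm height, and the stem is vertical. The gripper is clear of everything.

```bash
python3 -c "
from bench import ctrl
print(ctrl.hand_in())"
```

```text
the job is handed in; nothing more can be done
None
```

I handed the job in: the grip stands upright, and the crank arm is within about 0.1° of the index bar by my last measurement. It took three tries to get the grip upright because the first two grasps slipped, and the first slip nudged the crank about 3.5° counter-clockwise before the proper clockwise turn.

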